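# Release-force check of a push latch

## Task

Check the push latch in the grey housing: press its round blue cap straight down, slowly and with steadily growing force, until it either clicks and stays down by itself or you are leaning on it with the permitted 12 N; in that case hold the 12 N for about half a second and force it no further. Then record the result by sliding the black marker on the white board over the middle of the green plate if the latch clicked, or over the middle of the red plate if it did not. Let go of everything at the end, and leave the things standing around where they are.

Things in the scene. Friction and masses are not known exactly. Their poses are not given: they have to be found in the camera images.
- latch_cap: round blue push cap, 34 mm across, on a grey housing 64 mm square (top at 48 mm). Origin: centre of the cap's top face, at height 66 mm when up. Travel 11 mm straight down: the spring force grows from a third of the release force to the release force at about 4 mm, then falls; past 8 mm the cap snaps down (the click) and stays, its top at 55 mm. Let go earlier, it springs back up
- latch_block: pale metal base of the latch, 110x110x10 mm, fixed to the table; origin on the table under its centre, straight below the cap. A steel staple stands on its -x side; when the latch clicks, a brass bolt has run out 19 mm through it. The release force differs from run to run, about 5 to 22 N, and cannot be seen
- board: white verdict board, 70 mm (x) by 180 mm (y) by 12 mm high, fixed; origin on the table under its centre. The marker slides along its y axis
- marker_grip (a point): centre (at height 39 mm) of the black marker's upright grip: 24 mm along the board's x, 16 mm along the board's y (the sliding direction), 34 mm high, top at 56 mm, on a 48x20 mm shoe 17 to 22 mm high. It slides along y with about 1.5 N friction, up to 50 mm either side of the board's middle, starts near the middle, stays where left. Rails and end stops reach height 22 mm
- green_plate: green plate, 40x40x2 mm, lying in the marker's track at one end of the board, 45 mm from its middle (either end, it differs); origin: centre of its underside. The marker passes above it
- red_plate: red plate, the same size, at the other end of the track, 45 mm from the middle; origin: centre of its underside
- bottle_mid (a point): white ceramic bud bottle standing loose, 47 mm across and 98 mm high; a bystander; point half-way up
- tree_mid (a point): small black tree figure standing loose, 26x34x66 mm; a bystander; point half-way up
Things that resemble listed ones, but are neither listed nor needed, are in the scene too. What is shaped like the latch_block but turquoise is not meant.

How it is judged (in metres and radians):
On the way, in this order (a step that is already met when the one before it is completed fails the run):
1. the cap is pressed until it clicks down, or with the permitted force (at least 10.5 N) if it does not click ((height (world z) of latch_cap below 0.0575 m or contact force between anything else and latch_cap above 10.5 N)), for 0.2 s.
2. the marker stands over the plate of the right colour (((height (world z) of latch_cap below 0.0575 m and horizontal distance between marker_grip and green_plate below 0.012 m) or (height (world z) of latch_cap above 0.063 m and horizontal distance between marker_grip and red_plate below 0.012 m))), for 0.2 s.
At the end, for the whole second after the job is handed in: either the cap has clicked and stays down (its top below 57.5 mm) and the marker is within 12 mm of the green plate's centre, or the cap did not click at the permitted force, is up again (top above 63 mm) and the marker is within 12 mm of the red plate's centre; nothing touches the cap (contact force between anything else and latch_cap below 0.5 N and ((height (world z) of latch_cap below 0.0575 m and horizontal distance between marker_grip and green_plate below 0.012 m) or (height (world z) of latch_cap above 0.063 m and horizontal distance between marker_grip and red_plate below 0.012 m))).
It fails at once if the cap is pressed with more than 15 N (contact force between anything else and latch_cap above 15 N).
It fails at once if the bottle or the tree figure is moved by more than 30 mm or knocked over (distance of any of bottle_mid, tree_mid from where it was at the start of the episode above 0.03 m).
It also fails if it takes over 61 s, if anything falls off the work surface, if the arm or the gripper's body presses on something with over 40 N, if the wrist force passes 120 N, or if a joint passes its speed limit or range.

## Robot

A 6-joint arm with a two-finger parallel gripper is mounted at the origin on a cart in front of the work surface, level with it; the furniture and walls round the work are solid. World frame = base frame: x ahead of the robot, y to its left, z up, the work surface at z = 0. Lengths are in mm, angles in rad, forces in N, time in s.
With the tool pointing down it reaches from about 300 to 775 mm from the base axis. Payload 14.6 kg.
Tool frame: the origin (TCP) lies between the finger pads; the fingertips stand 19 mm ahead of it and the grasp point (between the pads) is the TCP; z points along the fingers, y is the line along which they close (so a half turn about z gives the same grasp; the last joint's range is limited). The gripper opens to 94 mm and grips with 3 to 60 N. Pads are 16 mm wide; open, the fingers measure 119 mm over their backs; the gripper's body (75 mm by 177 mm) begins 78 mm behind the grasp point.
Start: joints at [-1.261, 0.3, 1.521, -0, 1.321, -0.067], TCP at [202.363, -511.408, 194.246] pointing down, gripper open.
Joint ranges: [-3.03, 3.03], [-0.79, 2.21], [0.23, 2.52], [-1.04, 4.18], [0, 3.07], [-2.55, 2.55]. Speed limits (rad/s): [2.22, 2.22, 2.57, 3.14, 3.14, 3.14].

## Interface

Orientations are given as [roll, pitch, yaw] about the fixed x, y, z axes, in that order (R = Rz(yaw) Ry(pitch) Rx(roll)).
In Python, from cell import monitor, imaging, job, find_in, trace gives the robot as it stands. The module is installed in compiled form; this text tells all that it offers.
- The arm moves only by the tool arm_command, never from a script. Its argument "steps" is a list of rows, each a list of 5 numbers: the opening, from 0 (shut) to 1 (fully open), then the shift along the tool's x, y, z in mm, then the turn about the tool's z in degrees. In form: [[gripper, dx, dy, dz, turn], ...]. A call has 1 to 20 rows; each row is the pose to reach, as a shift and turn from the pose commanded when the call began, along the tool's axes at that moment; what a row does not reach only later rows make up. A row lasts 1/8 s, in which the tool goes at most 62.5 mm and 10.7 degrees, less where a joint would pass 70% of its speed; a pose out of reach is approached as far as the arm can. A call with a gripper value outside its range is refused whole. The fingers move at their own pace and stop on an object; "force" is the grip in N (left out, the last holds). Time passes only in rows, so rows that repeat a pose let the fingers close. It gives the time, the measured TCP pose, the force, the opening and the grip force at its end, in the units of the state.
- monitor.read_state(): the state, without advancing time (a new reading comes with each control period).
- imaging.camera(name): name is "side" or "top" or "wrist"; returns a dict with "img" (384x512x3 uint8, red, green, blue), "mtx" (3x3 intrinsics, pixels), "D" ([k1, k2, p1, p2, k3] as OpenCV has them; the pictures are not rectified), "view" (4x4, takes a point from world to camera coordinates). Camera axes: x right, y down, z forward; pixel columns grow to the right and rows downward; lengths in mm; the calibration is good to about 2 mm. A picture is of the moment at which its call begins. There is no depth.
- job.sign_off(): hands the job in; it is judged then, once.
Trained networks look in a picture, given as the dict that the camera call returned (one of the last four; its "shot" number tells which), for a name from the list of things; names that differ only in an ending like _2 or _b are one class to them, and where a whole thing is asked for, a point or a joint stands for the part that bears it (a point fixed in the world has none). Each returns a list of dicts, best first, with "p" (0 to 1); they miss things now and then, are a little off and sometimes report something else, mostly with a low value. They report only what shows in the picture. A call takes as long as a camera call. They do not tell look-alikes from the thing itself.
- find_in(picture, target): "rect" ([centre column, centre row, width, height] in pixels, round what is visible of it).
- trace(picture, target): "region" (384x512 bool, what is visible of it) and "rect" ([centre column, centre row, width, height] in pixels, round what is visible of it).
The state is a dict: "clock": time; "joints": joint angles; "qd": joint speeds; "effort": joint torques, N m; "eef_pos": TCP position; "eef_rot": TCP orientation; "wrist_force": force on the tool from outside, world axes, zero at the start; "moment": the same for the moment, N m; "finger_gap": finger opening in mm; "finger_force": force on a finger pad.
Only numpy, scipy, OpenCV 4.12 (cv2) and the standard library are available. Lean on these libraries where they do the work, as an engineer would, in place of code of your own. Each camera call takes 0.05 s, during which the arm holds its last target. There are 200 camera calls.

## Working session

There is one attempt and no reset: what is moved stays moved. The work goes in short steps, Python scripts to look and compute and a tool call to move; the robot and the scene stay as the last step left them, time stands still between calls to the robot, and variables do not carry over. Pictures are saved under pics/ and viewed, at most 10 in all, crops included, and the job is handed in when it is done.

Besides the shell and the picture viewer there is one more tool, called after "Request:" as name(argument=value, ...) on one line, values as JSON. arm_command: Moves the arm, as the interface text tells. Its arguments: {"type":"object","properties":{"steps":{"type":"array","items":{"type":"array","items":{"type":"number"}}},"force":{"type":"number"}},"required":["steps"]}

```bash
mkdir -p pics
cat > h.py <<'E'
import numpy as np, cv2
from cell import monitor, imaging, job, find_in, trace
def ray(c,px,z):
    V=np.array(c["view"]);K=np.array(c["mtx"]);D=np.array(c["D"])
    u=cv2.undistortPoints(np.array([[px]],float),K,D)[0,0]
    R=V[:3,:3];o=-R.T@V[:3,3];d=R.T@np.array([u[0],u[1],1])
    return o+d*(z-o[2])/d[2]
def proj(c,P):
    V=np.array(c["view"]);r=cv2.Rodrigues(V[:3,:3])[0]
    return cv2.projectPoints(np.array([P],float),r,V[:3,3],np.array(c["mtx"]),np.array(c["D"]))[0][0,0]
def save(c,n): cv2.imwrite("pics/"+n,cv2.cvtColor(c["img"],cv2.COLOR_RGB2BGR))
E
python3 - <<'E'
from h import *
Z=dict(latch_cap=66,latch_block=10,board=12,marker_grip=39,green_plate=2,red_plate=2,bottle_mid=49,tree_mid=33)
ims=[]
for n in ("top","side"):
    c=imaging.camera(n);ims.append(c["img"])
    for t,z in Z.items():
        for d in find_in(c,t)[:3]:
            print(n,t,round(d["p"],2),np.round(d["rect"]),np.round(ray(c,d["rect"][:2],z)))
im=np.hstack(ims);im=cv2.resize(im,(800,300),interpolation=cv2.INTER_AREA)
cv2.imwrite("pics/top.png",cv2.cvtColor(ims[0],4));cv2.imwrite("pics/side.png",cv2.cvtColor(ims[1],4))
s=monitor.read_state();print(s)
E
```

```text
top latch_cap 0.52 [251. 219.  11.  10.] [520. 165.  66.]
top latch_block 0.74 [118. 240.  46.  44.] [448. 617.  10.]
top latch_block 0.7 [252. 220.  43.  39.] [524. 161.  10.]
top marker_grip 0.63 [358. 221.  11.  20.] [ 519. -198.   39.]
top green_plate 0.42 [347. 218.  14.  18.] [ 532. -172.    2.]
top green_plate 0.39 [294. 265.   9.   9.] [371.  17.   2.]
top bottle_mid 0.71 [305. 156.  14.  15.] [743. -22.  49.]
top bottle_mid 0.18 [251. 220.  42.  38.] [517. 163.  49.]
side latch_block 0.95 [238. 215.  51.  35.] [530. 167.  10.]
side latch_block 0.72 [203. 158.  41.  28.] [457. 644.  10.]
side board 0.76 [257. 297.  43.  57.] [ 519. -222.   12.]
side marker_grip 0.78 [257. 284.  19.  18.] [ 522. -210.   39.]
side green_plate 0.59 [267. 279.  11.  11.] [ 557. -147.    2.]
side red_plate 0.58 [253. 303.  20.  10.] [ 510. -230.    2.]
side bottle_mid 0.59 [330. 231.  18.  36.] [742. -39.  49.]
side tree_mid 0.57 [190. 243.  11.  26.] [382.   2.  33.]
{'clock': 0.9, 'joints': array([-1.26056115e+00,  2.99899105e-01,  1.52097007e+00, -1.06146054e-05,
        1.32072319e+00, -6.65735573e-02]), 'qd': array([1.15989039e-04, 4.85373490e-04, 9.41122573e-05, 2.89488491e-04,
       4.48807188e-05, 1.00971001e-03]), 'effort': array([ 7.23216090e-04, -5.31664002e+01, -3.52909613e+01,  7.08404020e-02,
        2.13068118e-02, -2.66112073e-05]), 'eef_pos': array([ 202.38221042, -511.40729347,  194.25874453]), 'eef_rot': array([-3.14159226e+00,  1.02807637e-05,  3.76811363e-01]), 'wrist_force': array([0.69398257, 0.38843804, 0.1339741 ]), 'moment': array([ 0.01355551, -0.01765514,  0.01807981]), 'finger_force': 0.0, 'finger_gap': 94.42473340402906}
```

View pics/top.png

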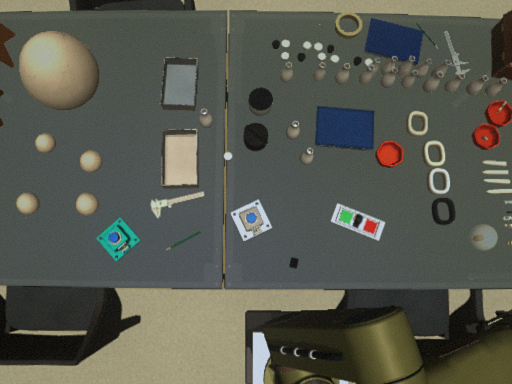

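View pics/side.png

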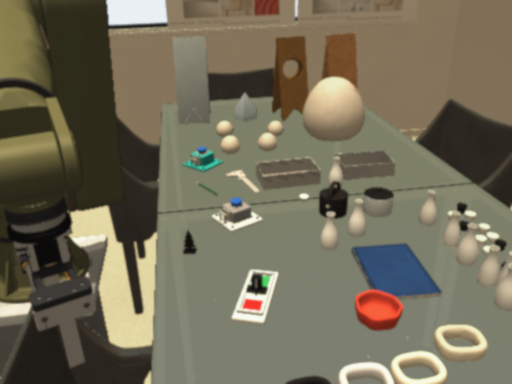

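The pale-metal latch block at top (252,220) has the blue cap. The turquoise one at (118,240) is the look-alike and is ignored. On the board, green is at top (347,216), the marker at (358,221) and red at (371,227). The tree stands at (294,263) and bottles at (307,156) and (293,129). I'll move to a hover over the latch and look from close by.

Request:
arm_command(steps=[[0, 60, -55, 0, 0], [0, 120, -110, 0, 0], [0, 165, -155, 0, 0], [0, 210, -200, 0, 0], [0, 255, -240, 0, 0], [0, 300, -285, 0, 0], [0, 345, -325, 0, 0], [0, 390, -365, 0, 0], [0, 430, -405, 0, 0], [0, 470, -440, 0, 0], [0, 510, -475, 0, 0], [0, 544, -511, 20, 0], [0, 544, -511, 20, 0], [0, 544, -511, 20, 0]])

```text
clock: 2.65
eef_pos: [520.0, 163.6, 174.3]
eef_rot: [3.141, 0.0, 0.377]
wrist_force: [0.1, -0.0, 1.3]
finger_gap: 0.5
finger_force: 0.0
```

Run:
```python
from h import *
s=monitor.read_state();print(s["clock"],s["eef_pos"],s["eef_rot"],s["joints"],s["wrist_force"],s["finger_gap"])
c=imaging.camera("wrist");save(c,"w1.png")
print(proj(c,[520,165,66]), s["eef_pos"]); print(np.linalg.inv(c["view"])[:3,3])
for t,z in dict(latch_cap=66,latch_block=10).items():
    for d in trace(c,t)[:3]:
        m=np.argwhere(d["region"]).mean(0)[::-1]
        print(t,d["p"],d["rect"],m,ray(c,m,z))
c=imaging.camera("top")
hsv=cv2.cvtColor(c["img"],cv2.COLOR_RGB2HSV)
for n,lo,hi,x,y in (("g",40,80,347,216),("r",0,8,371,227),("b",100,130,251,219)):
    m=np.zeros((384,512),bool);m[y-13:y+14,x-13:x+14]=1
    m&=(hsv[...,0]>=lo)&(hsv[...,0]<=hi)&(hsv[...,1]>130)&(hsv[...,2]>80)
    p=np.argwhere(m).mean(0)[::-1];print(n,m.sum(),p,ray(c,p,66 if n=="b" else 2))
```

```text
2.65 [520.02013783 163.5937811  174.28933078] [3.14147736e+00 2.97423950e-04 3.77119983e-01] [ 2.37680950e-01  3.06142658e-01  1.56040436e+00 -1.62556572e-04
  1.27532415e+00  1.43140463e+00] [ 0.06901988 -0.02778217  1.27899881] 0.5418079818273506
[245.08847617 179.22202121] [520.02013783 163.5937811  174.28933078]
[597.1848863  195.25497695 364.76463911]
latch_cap 0.66 [245.9, 173.4, 40.4, 41.8] [244.23133641 172.57695853] [525.5661783  168.04815466  66.        ]
latch_block 0.82 [243.4, 162.4, 110.0, 111.1] [244.26469736 159.09267304] [526.02857722 168.40237426  10.        ]
g 107 [345.60747664 216.22429907] [ 540.09702976 -166.21210871    2.        ]
r 111 [369.85585586 226.04504505] [ 506.20854678 -250.2419405     2.        ]
b 0 [nan nan] [nan nan nan]<stdin>:14: RuntimeWarning: Mean of empty slice.
  ret = um.true_divide(
```

View pics/w1.png

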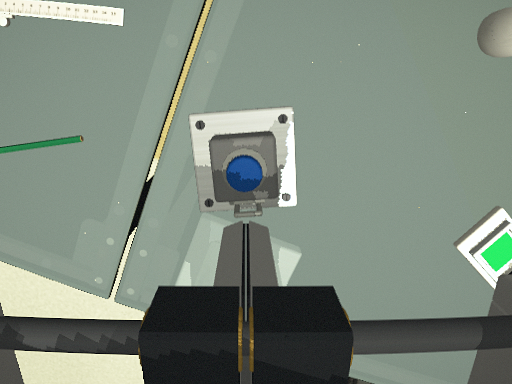

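The wrist view shows the pale-metal latch at (244,160) with its blue cap at (244,173), grey housing and staple, so this is the right one and the cap is up. The cap measures (525.5,168). I'll centre over it and descend to just above.

Request:
arm_command(steps=[[0, 7, -2, 30, 0], [0, 7, -2, 60, 0], [0, 7, -2, 80, 0], [0, 7, -2, 85, 0], [0, 7, -2, 85, 0], [0, 7, -2, 85, 0]])

```text
clock: 3.6
eef_pos: [526.5, 168.3, 90.4]
eef_rot: [3.141, -0.002, 0.377]
wrist_force: [-0.4, -0.2, -0.5]
finger_gap: 0.4
finger_force: 0.0
```

Run:
```python
from h import *
s=monitor.read_state();print(s["clock"],s["eef_pos"],s["wrist_force"],s["moment"])
c=imaging.camera("side")
p=proj(c,[526,168,66]);x,y=p.astype(int)
im=c["img"][y-45:y+45,x-60:x+60];cv2.imwrite("pics/s2.png",cv2.resize(cv2.cvtColor(im,4),(720,540)))
```

```text
3.6 [526.45903256 168.33234585  90.35338897] [-0.41496441 -0.2352817  -0.45838575] [ 0.0067534  -0.01567817 -0.02678764]
```

View pics/s2.png

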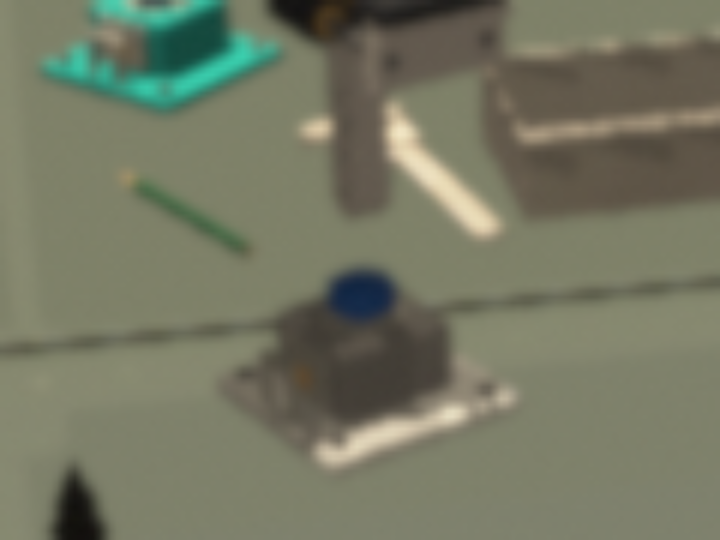

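The crop shows the cap at about (362,292) and the fingertip at about (362,215), which is a larger gap than the expected 5 mm. I'll check both against projections.

Run:
```python
from h import *
c=imaging.camera("side")
b=proj(c,[526,168,66]);print(b)
for d in ([0,10,0],[0,0,10],[10,0,0]): print(d,proj(c,np.array([526,168,66])+d)-b)
s=monitor.read_state();p=s["eef_pos"].copy();p[2]-=19;print("tip exp",proj(c,p), "tip seen",b.astype(int)-[60,45]+np.array([362,213])/6)
hs=cv2.cvtColor(c["img"],cv2.COLOR_RGB2HSV)
x,y=b.astype(int);m=np.zeros((384,512),bool);m[y-20:y+20,x-20:x+20]=1
m&=(hs[...,0]>100)&(hs[...,0]<130)&(hs[...,1]>150)
q=np.argwhere(m).mean(0)[::-1];print("cap",m.sum(),q,ray(c,q,64))
c=imaging.camera("wrist");hs=cv2.cvtColor(c["img"],cv2.COLOR_RGB2HSV)
m=(hs[...,0]>100)&(hs[...,0]<130)&(hs[...,1]>150);n,l,st,ce=cv2.connectedComponentsWithStats(m.astype(np.uint8))
i=1+st[1:,4].argmax();print("wrist cap",st[i],ray(c,ce[i],66),"tip exp",proj(c,p))
save(c,"w2.png")
```

```text
[236.39859279 198.16703716]
[0, 10, 0] [-0.44192841 -1.49882595]
[0, 0, 10] [-0.13235884 -3.08518259]
[10, 0, 0] [ 3.40707717 -0.31722562]
tip exp [236.41342867 196.54533382] tip seen [236.33333333 188.5       ]
cap 37 [235.59459459 201.94594595] [521.03596415 148.38243602  64.        ]
wrist cap [ 223  190   48   48 1368] [529.17463581 169.80221845  66.        ] tip exp [246.9131062  215.85647637]
```

View pics/w2.png

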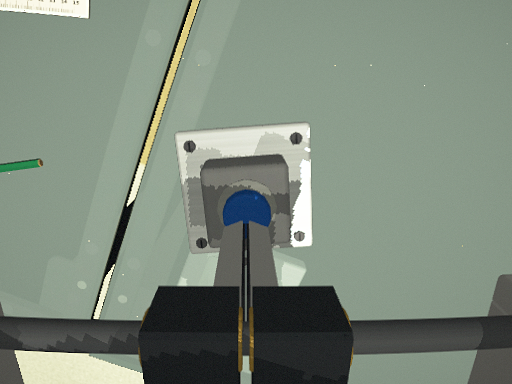

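The wrist view puts the fingertip at (246,221), over the cap centre at (247,214), so it is laterally fine to about 5 mm. Tip height is less certain, so I'll creep down and watch the force.

Request:
arm_command(steps=[[0, 1, -1, 1, 0], [0, 1, -1, 2, 0], [0, 1, -1, 3, 0], [0, 1, -1, 3, 0]])

```text
clock: 4.25
eef_pos: [526.4, 169.6, 86.1]
eef_rot: [-3.142, 0.0, 0.377]
wrist_force: [-0.2, 0.3, -0.1]
finger_gap: 0.4
finger_force: 0.0
```

Request:
arm_command(steps=[[0, 0, 0, 0.5, 0], [0, 0, 0, 1, 0], [0, 0, 0, 1.5, 0], [0, 0, 0, 1.5, 0]])

```text
clock: 4.75
eef_pos: [526.5, 169.6, 84.7]
eef_rot: [-3.142, 0.0, 0.377]
wrist_force: [-0.8, -0.6, -0.4]
finger_gap: 0.7
finger_force: 0.0
```

Request:
arm_command(steps=[[0, 0, 0, 0.5, 0], [0, 0, 0, 1, 0], [0, 0, 0, 1, 0]])

```text
clock: 5.12
eef_pos: [526.5, 169.6, 83.7]
eef_rot: [-3.142, 0.0, 0.377]
wrist_force: [0.4, 0.3, -0.3]
finger_gap: 0.2
finger_force: 0.0
```

Request:
arm_command(steps=[[0, 0, 0, 0.5, 0], [0, 0, 0, 1, 0], [0, 0, 0, 1, 0]])

```text
clock: 5.5
eef_pos: [526.5, 169.6, 82.7]
eef_rot: [-3.142, 0.0, 0.377]
wrist_force: [0.3, 0.2, 0.4]
finger_gap: 0.3
finger_force: 0.0
```

Run:
```python
from h import *
c=imaging.camera("side")
im=c["img"][170:230,196:276];cv2.imwrite("pics/s3.png",cv2.resize(cv2.cvtColor(im,4),(800,600),interpolation=cv2.INTER_CUBIC))
s=monitor.read_state();print(s["eef_pos"],proj(c,s["eef_pos"]-[0,0,19]))
```

```text
[526.49210589 169.64195203  82.69798329] [236.52353694 198.610925  ]
```

View pics/s3.png

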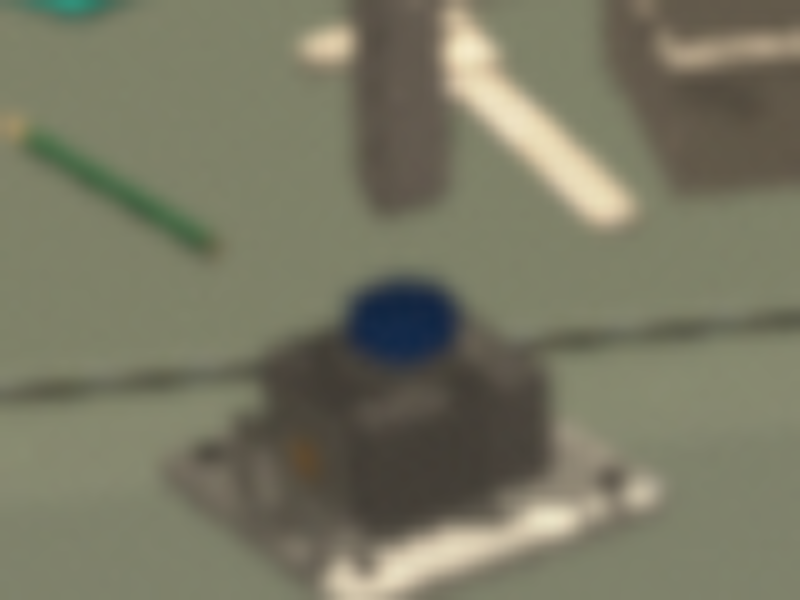

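The side crop shows the tip bottom at row 191 and the cap top at row 200, with matching columns. That is still at least 15 mm of gap, so the closed tips end higher than expected. I'll go down 8 mm, then look again.

Request:
arm_command(steps=[[0, 0, 0, 2, 0], [0, 0, 0, 4, 0], [0, 0, 0, 6, 0], [0, 0, 0, 8, 0], [0, 0, 0, 8, 0]])

```text
clock: 6.18
eef_pos: [526.4, 169.6, 74.6]
eef_rot: [-3.142, 0.0, 0.377]
wrist_force: [0.2, 0.4, 0.4]
finger_gap: 0.5
finger_force: 0.0
```

Run:
```python
from h import *
c=imaging.camera("side");w=imaging.camera("wrist")
a=cv2.resize(cv2.cvtColor(c["img"][175:220,206:266],4),(400,300),interpolation=cv2.INTER_CUBIC)
b=cv2.resize(cv2.cvtColor(w["img"][150:270,166:326],4),(400,300),interpolation=cv2.INTER_CUBIC)
cv2.imwrite("pics/s4.png",np.hstack([a,b]))
s=monitor.read_state();print(s["eef_pos"],s["wrist_force"])
```

```text
[526.54738338 169.64995416  74.77121631] [-0.02253641 -0.16640055  0.38642215]
```

View pics/s4.png

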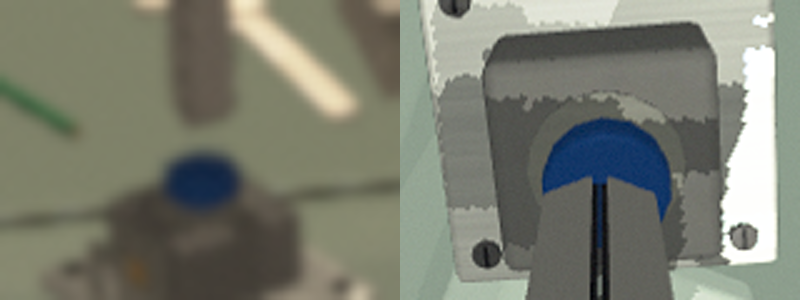

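The side crop has the tip bottom at row 122 and the cap top at about row 168, a gap of roughly 15–20 mm. The wrist crop shows the tips over the cap. I'll go down 8 mm more and move back 3 mm in x.

Request:
arm_command(steps=[[0, -3, 0, 2, 0], [0, -3, 0, 4, 0], [0, -3, 0, 6, 0], [0, -3, 0, 8, 0], [0, -3, 0, 8, 0]])

```text
clock: 6.9
eef_pos: [523.7, 168.5, 66.5]
eef_rot: [-3.142, 0.0, 0.377]
wrist_force: [0.0, -0.0, -0.1]
finger_gap: 0.2
finger_force: 0.0
```

Run:
```python
from h import *
c=imaging.camera("side");w=imaging.camera("wrist")
a=cv2.resize(cv2.cvtColor(c["img"][175:220,206:266],4),(400,300),interpolation=cv2.INTER_CUBIC)
b=cv2.resize(cv2.cvtColor(w["img"][150:270,166:326],4),(400,300),interpolation=cv2.INTER_CUBIC)
cv2.imwrite("pics/s5.png",np.hstack([a,b]))
s=monitor.read_state();print(s["eef_pos"],s["wrist_force"])
```

```text
[523.73704226 168.55975802  66.76964685] [ 0.9996117 -1.1011732 -0.0054134]
```

View pics/s5.png

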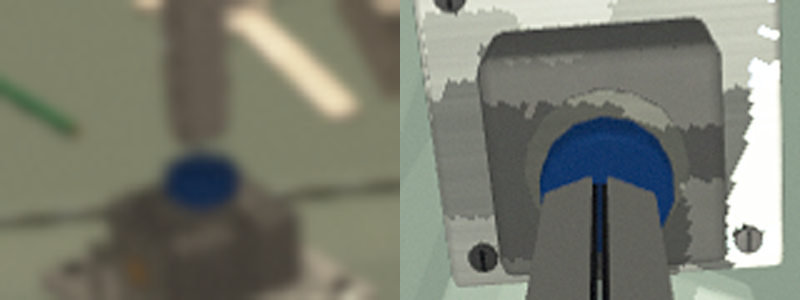

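Side crop: tip at row 140, cap top centre at row 168, so a gap of about 10–13 mm, and the tip is centred. I'll go down 5 mm, then in small steps.

Request:
arm_command(steps=[[0, 0, 0, 1, 0], [0, 0, 0, 2, 0], [0, 0, 0, 3, 0], [0, 0, 0, 4, 0], [0, 0, 0, 5, 0], [0, 0, 0, 5, 0]])

```text
clock: 7.75
eef_pos: [523.7, 168.5, 61.6]
eef_rot: [-3.142, 0.0, 0.377]
wrist_force: [-0.9, 0.8, 1.0]
finger_gap: 0.7
finger_force: 0.0
```

Request:
arm_command(steps=[[0, 0, 0, 0.5, 0], [0, 0, 0, 1, 0], [0, 0, 0, 1.5, 0], [0, 0, 0, 1.5, 0]])

```text
clock: 8.25
eef_pos: [523.7, 168.5, 60.2]
eef_rot: [3.142, 0.0, 0.377]
wrist_force: [-0.1, 0.5, -0.4]
finger_gap: 0.5
finger_force: 0.0
```

Request:
arm_command(steps=[[0, 0, 0, 0.5, 0], [0, 0, 0, 1, 0], [0, 0, 0, 1.5, 0], [0, 0, 0, 1.5, 0], [0, 0, 0, 1.5, 0]])

```text
clock: 8.88
eef_pos: [523.7, 168.5, 58.7]
eef_rot: [-3.142, 0.0, 0.377]
wrist_force: [-0.8, 0.4, -0.1]
finger_gap: 0.1
finger_force: 0.0
```

Request:
arm_command(steps=[[0, 0, 0, 0.5, 0], [0, 0, 0, 1, 0], [0, 0, 0, 1.5, 0], [0, 0, 0, 1.5, 0], [0, 0, 0, 1.5, 0]])

```text
clock: 9.5
eef_pos: [523.7, 168.6, 57.3]
eef_rot: [-3.142, -0.0, 0.377]
wrist_force: [0.6, -0.4, -0.1]
finger_gap: 0.4
finger_force: 0.0
```

Request:
arm_command(steps=[[0, 0, 0, 0.5, 0], [0, 0, 0, 1, 0], [0, 0, 0, 1.5, 0], [0, 0, 0, 1.5, 0], [0, 0, 0, 1.5, 0]])

```text
clock: 10.12
eef_pos: [523.7, 168.5, 55.7]
eef_rot: [-3.142, 0.0, 0.377]
wrist_force: [-0.5, 0.3, -0.1]
finger_gap: 0.7
finger_force: 0.0
```

Request:
arm_command(steps=[[0, 0, 0, 0.5, 0], [0, 0, 0, 1, 0], [0, 0, 0, 1.5, 0], [0, 0, 0, 1.5, 0], [0, 0, 0, 1.5, 0]])

```text
clock: 10.75
eef_pos: [523.8, 168.6, 54.8]
eef_rot: [3.142, -0.0, 0.377]
wrist_force: [-2.3, -0.6, 7.7]
finger_gap: 0.6
finger_force: 3.6
```

Request:
arm_command(steps=[[0, 0, 0, 0.2, 0], [0, 0, 0, 0.4, 0], [0, 0, 0, 0.4, 0]])

```text
clock: 11.12
eef_pos: [523.8, 168.6, 54.5]
eef_rot: [3.142, -0.0, 0.377]
wrist_force: [-3.4, -0.7, 8.4]
finger_gap: 0.5
finger_force: 4.5
```

Request:
arm_command(steps=[[0, 0, 0, 0.2, 0], [0, 0, 0, 0.4, 0], [0, 0, 0, 0.4, 0]])

```text
clock: 11.5
eef_pos: [523.8, 168.6, 54.3]
eef_rot: [3.142, -0.0, 0.377]
wrist_force: [-4.5, -0.7, 10.7]
finger_gap: 0.8
finger_force: 5.3
```

Run:
```python
from h import *
c=imaging.camera("side");w=imaging.camera("wrist")
a=cv2.resize(cv2.cvtColor(c["img"][175:220,206:266],4),(400,300),interpolation=cv2.INTER_CUBIC)
b=cv2.resize(cv2.cvtColor(w["img"][150:270,166:326],4),(400,300),interpolation=cv2.INTER_CUBIC)
cv2.imwrite("pics/s6.png",np.hstack([a,b]))
s=monitor.read_state();print(s["eef_pos"],s["wrist_force"],s["moment"])
```

```text
[523.84529027 168.58959435  54.26629862] [-5.25904842 -1.41882083  9.36152128] [-0.21342279  0.8962067   0.03257128]
```

View pics/s6.png

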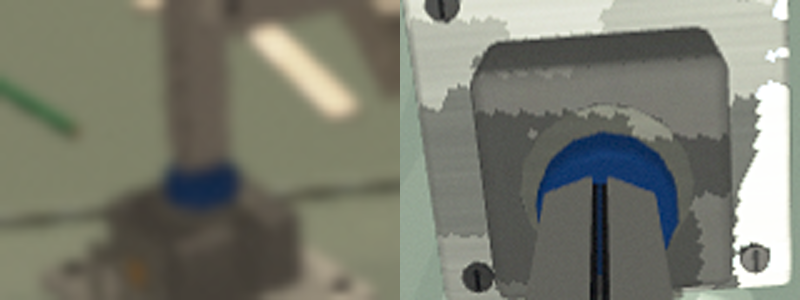

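The cap is in contact (tip inside the blue disc at (600,180), cap around (607,200)) and is being pressed. There is some sideways load of about 5 N in -x, so I'll relieve it slightly while continuing.

Request:
arm_command(steps=[[0, -0.3, 0, 0, 0], [0, -0.6, 0, 0, 0], [0, -0.6, 0, 0.2, 0], [0, -0.6, 0, 0.2, 0]])

```text
clock: 12.1
eef_pos: [523.8, 168.5, 54.3]
eef_rot: [3.141, -0.002, 0.377]
wrist_force: [-1.9, -0.2, 10.2]
finger_gap: 0.4
finger_force: 5.1
```

Request:
arm_command(steps=[[0, -0.1, 0, 0.2, 0], [0, -0.2, 0, 0.4, 0], [0, -0.2, 0, 0.4, 0], [0, -0.2, 0, 0.4, 0]])

```text
clock: 12.6
eef_pos: [523.8, 168.5, 54.1]
eef_rot: [3.141, -0.002, 0.377]
wrist_force: [-1.6, 0.9, 12.1]
finger_gap: 0.7
finger_force: 5.7
```

Run:
```python
from h import *
f=[]
for i in range(10): imaging.camera("side");f.append(monitor.read_state()["wrist_force"])
print(np.mean(f,0),np.std(f,0),monitor.read_state()["eef_pos"])
```

```text
[-1.65723067  0.44185972 11.30894923] [0.42020581 0.35127078 0.41728284] [523.80723169 168.55522117  54.12502918]
```

Request:
arm_command(steps=[[0, -0.1, 0, 0.1, 0], [0, -0.1, 0, 0.2, 0], [0, -0.1, 0, 0.2, 0]])

```text
clock: 13.48
eef_pos: [523.8, 168.6, 54.0]
eef_rot: [3.141, -0.003, 0.377]
wrist_force: [-1.7, 0.5, 12.2]
finger_gap: 0.3
finger_force: 6.0
```

Run:
```python
from h import *
f=[]
for i in range(10): imaging.camera("side");f.append(monitor.read_state()["wrist_force"])
print(np.mean(f,0),np.std(f,0),monitor.read_state()["eef_pos"])
```

```text
[-1.46113139  0.40412163 11.98604055] [0.38332759 0.62688621 0.51213956] [523.80322007 168.52696097  54.03400242]
```

The 12.0 N load was held for 0.5 s and the cap gave less than 2 mm, so there was no click and red is the verdict. I'll release, lift, and go over the marker with the tool y along the board.

Request:
arm_command(steps=[[0, 0, 0, -1, 0], [0, 0, 0, -3, 0], [0, 0, 0, -10, 0], [0, 0, 0, -40, 0], [0, 0, 0, -90, 0], [0.3, -20, 50, -120, 8], [0.6, -40, 100, -120, 16], [0.6, -60, 150, -120, 24], [0.6, -80, 200, -120, 32], [0.6, -100, 250, -120, 40], [0.6, -120, 300, -120, 43.6], [0.6, -140, 350, -120, 43.6], [0.6, -140, 350, -120, 43.6], [0.6, -140, 350, -120, 43.6]])

```text
clock: 15.72
eef_pos: [521.4, -208.4, 172.6]
eef_rot: [-3.141, 0.0, -0.384]
wrist_force: [-0.2, -0.2, 0.3]
finger_gap: 56.2
finger_force: 0.0
```

```bash
cat > m.py <<'E'
from h import *
s=monitor.read_state();print(s["clock"],s["eef_pos"],s["eef_rot"],s["finger_gap"],s["wrist_force"])
c=imaging.camera("wrist");save(c,"w3.png")
print("TCP px",proj(c,s["eef_pos"]))
for t,z in dict(marker_grip=39,green_plate=2,red_plate=2,board=12).items():
    for d in trace(c,t)[:2]:
        m=np.argwhere(d["region"]).mean(0)[::-1]
        print(t,round(d["p"],2),np.round(d["rect"]),m.round(),ray(c,m,z).round(1))
c=imaging.camera("top")
hsv=cv2.cvtColor(c["img"],cv2.COLOR_RGB2HSV)
for n,lo,hi in (("g",40,80),("r",0,8),("b",100,130)):
    x,y=(251,219) if n=="b" else (358,221)
    m=np.zeros((384,512),bool);m[y-25:y+26,x-30:x+31]=1
    m&=(hsv[...,0]>=lo)&(hsv[...,0]<=hi)&(hsv[...,1]>130)&(hsv[...,2]>60)
    if m.sum(): p=np.argwhere(m).mean(0)[::-1];print(n,m.sum(),p,ray(c,p,66 if n=="b" else 2))
E
python3 m.py
```

```text
15.725 [ 521.36229742 -208.38367906  172.63386409] [-3.14139719e+00  4.19797181e-04 -3.84415421e-01] 56.240512322136915 [-0.17891737 -0.16833647  0.30288964]
TCP px [246.10281374 226.36041218]
marker_grip 0.56 [237. 169.  20.  44.] [237. 170.] [ 527. -201.   39.]
green_plate 0.87 [200. 170.  43.  36.] [199. 169.] [ 535.4 -158.1    2. ]
board 0.85 [241. 168. 171.  64.] [241. 167.] [ 522.5 -203.2   12. ]
g 93 [345.43010753 216.25806452] [ 539.97375796 -165.58435898    2.        ]
r 76 [367.96052632 225.39473684] [ 508.44486205 -243.65733706    2.        ]
b 70 [250.95714286 217.4       ] [524.29886224 164.64679404  66.        ]
```

View pics/w3.png

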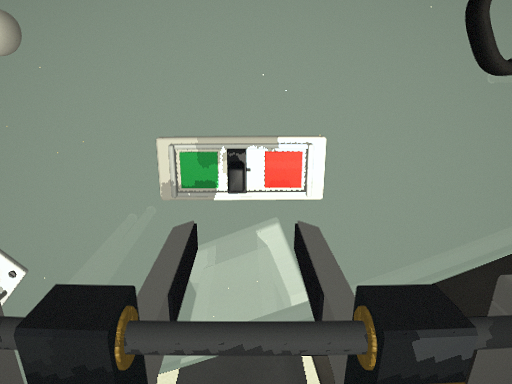

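The wrist view shows the board at (241,168), with green at (199,169), the marker grip at (237,170) and red at (284,169). The tips straddle at (195,222) and (297,222). I'll check the true tool height from the known board size.

Run:
```python
from h import *
c=imaging.camera("wrist");print(c["mtx"][0][0],c["D"])
for a,b,z,L in (((157,169),(325,168),12,180),((199,169),(284,169.5),2,90)):
    A,B=ray(c,a,z),ray(c,b,z);print(A,B,np.linalg.norm(A-B),L,(A+B)/2)
hs=cv2.cvtColor(c["img"],cv2.COLOR_RGB2HSV)
for n,lo,hi in (("g",40,80),("r",0,8)):
    m=np.zeros((384,512),bool);m[145:195,170:310]=1
    m&=(hs[...,0]>=lo)&(hs[...,0]<=hi)&(hs[...,1]>130)
    p=np.argwhere(m).mean(0)[::-1];print(n,m.sum(),p,ray(c,p,2))
s=monitor.read_state()
for o in (-19,0,11): print(o,proj(c,s["eef_pos"]+[0,0,o]))
```

```text
337.4585034404943 [-0.06667284  0.          0.          0.          0.        ]
[ 554.34238946 -118.18450699   12.        ] [ 487.95675404 -286.09379139   12.        ] 180.5563080482806 180 [ 521.14957175 -202.13914919   12.        ]
[ 535.61666672 -157.99871352    2.        ] [ 500.10144805 -244.72914218    2.        ] 93.72031802978417 90 [ 517.85905738 -201.36392785    2.        ]
g 1297 [199.20354665 169.68928296] [ 534.8180753  -157.88755592    2.        ]
r 1329 [282.99021821 169.37998495] [ 500.64481698 -243.7411266     2.        ]
-19 [246.32518465 214.85719115]
0 [246.40272338 226.28418783]
11 [246.45407553 233.86146799]
```

The camera height agrees with the board size (180.5 mm against 180). I'll shift about 6 mm towards the marker and descend to just above it.

Request:
arm_command(steps=[[0.45, -2, -6, 30, 0], [0.45, -2, -6, 60, 0], [0.45, -2, -6, 80, 0], [0.45, -2, -6, 90, 0], [0.45, -2, -6, 90, 0], [0.45, -2, -6, 90, 0]])

```text
clock: 16.82
eef_pos: [522.3, -202.6, 83.6]
eef_rot: [3.142, -0.001, -0.384]
wrist_force: [0.5, -1.0, 0.5]
finger_gap: 42.4
finger_force: 0.0
```

```bash
sed -i 's/"w3.png"/"w4.png"/' m.py; python3 m.py
python3 - <<'E'
from h import *
im=cv2.imread("pics/w4.png");hs=cv2.cvtColor(im,cv2.COLOR_BGR2HSV)
for y in range(150,300,6): print(y,''.join('G' if 40<h<80 and s>130 else 'R' if (h<8 and s>130) else '#' if v<45 else '+' if v<100 else '.' for h,s,v in hs[y,130:370:3]))
E
```

```text
16.825 [ 522.32115272 -202.59622647   83.5655319 ] [ 3.14150842e+00 -1.32306440e-03 -3.84064331e-01] 42.374468928674375 [ 0.49034739 -1.00548801  0.4722207 ]
TCP px [246.12448018 226.36532063]
marker_grip 0.75 [241. 197.  25.  60.] [241. 196.] [ 528. -201.   39.]
green_plate 0.59 [191. 195.  53.  44.] [191. 194.] [ 534.6 -157.5    2. ]
red_plate 0.71 [303. 194.  52.  51.] [302. 193.] [ 500.1 -244.8    2. ]
board 0.68 [248. 191. 225.  84.] [247. 188.] [ 524.8 -204.3   12. ]
g 60 [345.28333333 216.43333333] [ 539.35365025 -165.04708182    2.        ]
b 71 [250.94366197 217.46478873] [524.08226479 164.69023772  66.        ]
150 ................................................................................
156 ................................................................................
162 ................................................................................
168 .................................########+..........................+...........
174 ............GGGGGGGGGGGGGGGGG....########+........RRRRRRRRRRRRRRRR..+...........
180 .............GGGGGGGGGGGGGGGG....########+
[... 953 characters left out ...]
++..................
252 ...............++++++++####........................####+++++++..................
258 ...............++++++++###..........................###++++++++.................
264 ..............++++++++####..........................####++++++++................
270 .............++++++++####............................###+++++++++...............
276 ............+++++++++####............................####+++++++++..............
282 ...........+++++++++####..............................####+++++++++.............
288 ###########+++++++++####..............................####+++++++++#############
294 ###########++++++++#####..............................+####++++++++#############
```

Marker grip is at columns 229–253 (centre 241) and the finger gap centre is at 246, so I'll shift about 4 mm and go down in stages, watching the force.

Request:
arm_command(steps=[[0.45, 3, -4, 10, 0], [0.45, 3, -4, 20, 0], [0.45, 3, -4, 30, 0], [0.45, 3, -4, 36, 0], [0.45, 3, -4, 36, 0], [0.45, 3, -4, 36, 0]])

```text
clock: 17.88
eef_pos: [526.3, -200.0, 46.9]
eef_rot: [3.142, -0.0, -0.384]
wrist_force: [-0.5, 0.5, -0.7]
finger_gap: 42.6
finger_force: 0.0
```

Request:
arm_command(steps=[[0.45, 0, 0, 1, 0], [0.45, 0, 0, 3, 0], [0.45, 0, 0, 5, 0], [0.45, 0, 0, 5, 0]])

```text
clock: 18.38
eef_pos: [526.1, -199.8, 41.5]
eef_rot: [3.142, 0.0, -0.384]
wrist_force: [0.2, 0.0, -0.2]
finger_gap: 42.4
finger_force: 0.0
```

Run:
```python
from h import *
c=imaging.camera("wrist");save(c,"w5.png")
im=cv2.imread("pics/w5.png");hs=cv2.cvtColor(im,cv2.COLOR_BGR2HSV)
for y in range(180,290,6): print(y,''.join('G' if 40<h<80 and s>130 else 'R' if (h<8 and s>130) else '#' if v<45 else '+' if v<100 else '.' for h,s,v in hs[y,130:370:3]))
# side view: tips vs marker
c=imaging.camera("side");p=monitor.read_state()["eef_pos"];print(p)
u=proj(c,[525,-202,39]).astype(int);print(u)
g=cv2.cvtColor(c["img"],cv2.COLOR_RGB2GRAY)
for y in range(u[1]-22,u[1]+18,2): print(y,''.join("%4d"%v for v in g[y,u[0]-24:u[0]+26:2]))
```

```text
180 ................................................................................
186 ..................................++++++++++...............................+....
192 ..........GGGGGGGGGGGGGGGGGGG.....##########..........RRRRRRRRRRRRRRRRRRR.......
198 ..........GGGGGGGGGGGGGGGGGGG.....##########.........RRRRRRRRRRRRRRRRRRRR..+....
204 ..........GGGGGGGGGGGGGGGGGGG.....##########.........RR.RRRRRRRRRRRRRRRRR..+....
210 .......+..GGGGGGGGGGGGGGGGGGG.....##########.........RRRRRRRRR.RR.RRRRRR........
216 ..........GGGGGGGGGGGGGGGGGGG.....############.......RRRRRRR.RRRRRRRRRRR..+.....
222 ...........GGGGGGGGGGGG+++GGG.....##########........+.RRRRRRRRRRRRRRRRRR..+.....
228 ...........GGGGGGGG++++..##GG.....##########.......#+.....+RRRRRRRRRRRRR..+.....
234 ........+..GGGGGGG.++++.+##GG.....##########.......##+++++..RRRRRRRRRRRR..+.....
240 ........+..GGGGGG...++++###GGG....##########.......###..++++.RRRRRRRRRRR..+.....
246 ........+.......+.++..++###.......##########.......###+..+++++...........+......
252 ................++++++.####.......+#########.......####...+.+...............
[... 1968 characters left out ...]
92  60  40  27  67  54  24  25  57  71 107 149 142 151 130 136 137 137
287  137 137 137 137 138 153 182 103  33  24  22  53  42  17  17  33  42  86 137 147 146 132 136 137 136
289  136 137 137 136 150 217 205  70  30  29  22  21  18  15  17  20  24  85 138 152 140 134 137 137 137
291  137 137 137 138 177 230 200  92  77  70  51  37  21  28  22  23  35 107 137 152 133 135 137 136 136
293  136 137 136 141 212 230 200 217 218 204 155  97  71  87  80  74  77 127 142 148 131 137 136 137 137
295  136 137 137 155 227 222 211 241 242 241 238 161 110 141 141 140 143 150 151 142 133 137 137 137 137
297  137 136 139 190 230 207 221 232 236 238 240 218 142 147 158 160 189 191 170 135 135 137 137 137 137
```

The marker grip (columns 232–262) is now centred between the pads (205–283). In the side view the near tip ends about level with the TCP, so I'll lower 9 mm more and close gently.

Request:
arm_command(steps=[[0.45, 0, 0, 2, 0], [0.45, 0, 0, 4, 0], [0.45, 0, 0, 6, 0], [0.45, 0, 0, 8, 0], [0.45, 0, 0, 8, 0]])

```text
clock: 19.1
eef_pos: [526.1, -199.8, 33.5]
eef_rot: [-3.142, 0.0, -0.384]
wrist_force: [-0.6, 0.0, 0.1]
finger_gap: 42.4
finger_force: 0.0
```

Request:
arm_command(steps=[[0.3, 0, 0, 0, 0], [0.1, 0, 0, 0, 0], [0.1, 0, 0, 0, 0], [0.1, 0, 0, 0, 0], [0.1, 0, 0, 0, 0], [0.1, 0, 0, 0, 0]], force=8)

```text
clock: 19.85
eef_pos: [526.2, -199.9, 33.7]
eef_rot: [3.142, -0.0, -0.384]
wrist_force: [-1.0, 0.0, 0.1]
finger_gap: 15.7
finger_force: 8.0
```

Gripped at 15.7 mm. From the wrist pixels the marker sits about 5 mm on the green side of the middle, so I'll slide 50 mm along tool +y (towards red).

Request:
arm_command(steps=[[0.1, 0, 5, 0, 0], [0.1, 0, 10, 0, 0], [0.1, 0, 15, 0, 0], [0.1, 0, 20, 0, 0], [0.1, 0, 25, 0, 0], [0.1, 0, 30, 0, 0], [0.1, 0, 35, 0, 0], [0.1, 0, 40, 0, 0], [0.1, 0, 45, 0, 0], [0.1, 0, 50, 0, 0], [0.1, 0, 50, 0, 0], [0.1, 0, 50, 0, 0]])

```text
clock: 21.35
eef_pos: [507.4, -246.8, 33.7]
eef_rot: [3.141, -0.001, -0.384]
wrist_force: [3.1, -2.7, -1.2]
finger_gap: 15.9
finger_force: 8.0
```

Run:
```python
from h import *
c=imaging.camera("wrist");save(c,"w6.png")
im=cv2.imread("pics/w6.png");hs=cv2.cvtColor(im,cv2.COLOR_BGR2HSV)
for y in range(180,270,6): print(y,''.join('G' if 40<h<80 and s>130 else 'R' if (h<8 and s>130) else '#' if v<45 else '+' if v<100 else '.' for h,s,v in hs[y,60:330:3]))
```

```text
180 ..........................................................................................
186 ..........................................................................................
192 ....+....................................................##########+......................
198 .......GGGGGGGGGGGGGGGGGGGG.........................RRRRR##########RRRRR..................
204 ........GGGGGGGGGGGGGGGGGGG.........................RRRRR##########+RRRR..................
210 .....+..GGGGGGGGGGGGGGGGGGG.........................RRRRR##########RRRRR..................
216 .....+..GGGGGGGGGGGGGGGGGGG.........................RRRRR##########+RRRR..................
222 ........GGGGGGGGGGGGGGGGGGGG.......##########.......RRR..##########R.RRR..................
228 ......+..GGGGGGGGGGGGGGGGGGG......................+.+...+###########....+.................
234 ......+..GGGGGGGGGGGGGGGGGGG........................++..############..+++.+...............
240 ......+..GGGGGGGGGGGGGGGGGGG.......................+..+.############++..++................
246 .......+..GGGGGGGGGGGGGGGGGG.....................+.+.+..#############..++..+..............
252 .......+...........................................+.+..#############..++++...............
258 .................................................+++..+##############...+++++.............
264 ...............................................+.+..++.##.########+##+.++.+.+.............
```

The marker (columns 231–261) is centred on the red plate (216–276). I'll let go, lift and verify.

Request:
arm_command(steps=[[0.3, 0, 0, 0, 0], [0.3, 0, 0, 0, 0], [0.3, 0, 0, 0, 0], [0.3, 0, 0, -10, 0], [0.3, 0, 0, -30, 0], [0.3, 0, 0, -70, 0], [0.3, 0, 0, -110, 0], [0.3, 0, 0, -110, 0], [0.3, 0, 0, -110, 0]])

```text
clock: 22.52
eef_pos: [507.1, -246.0, 143.2]
eef_rot: [-3.142, 0.001, -0.384]
wrist_force: [-0.2, -1.2, 0.4]
finger_gap: 28.2
finger_force: 0.0
```

Run:
```python
from h import *
c=imaging.camera("wrist");save(c,"w7.png")
im=cv2.imread("pics/w7.png");hs=cv2.cvtColor(im,cv2.COLOR_BGR2HSV)
for y in range(140,220,6): print(y,''.join('G' if 40<h<80 and s>130 else 'R' if (h<8 and s>130) else '#' if v<45 else '+' if v<100 else '.' for h,s,v in hs[y,90:330:3]))
c=imaging.camera("side")
for t,z in dict(bottle_mid=49,tree_mid=33,latch_cap=66).items(): print(t,[(round(d["p"],2),np.round(d["rect"])) for d in find_in(c,t)[:2]])
s=monitor.read_state();print(s["eef_pos"],s["finger_gap"],s["wrist_force"])
```

```text
140 ................................................................................
146 ................................................................................
152 ................................................................................
158 ............+................................RRRR###+.+.RRR.....................
164 ...............GGGGGGGGGGGGG.................RRRR####...RRR.....................
170 .............+.GGGGGGGGGGGGG..................RRR######.RRR.....................
176 .............+.GGGGGGGGGGGGGG.....++++++......RRR######+RRR.....................
182 .............+..GGGGGGGGGGGGG.................RRR#+++..#RRR.....................
188 .............+..GGGGGGGGGGGGG.................RRR.+++..#RRR.....................
194 ................GGGGGGGGGGGGG.................RRR++++++#RRR.....................
200 ..............+..................................+++++++..+.....................
206 ................................................................................
212 ................................................................................
218 ................................................................................
bottle_mid [(0.62, array([333., 232.,  15.,  38.]))]
tree_mid [(0.78, array([190., 244.,  12.,  24.]))]
latch_cap [(0.56, array([203., 150.,   9.,   2.]))]
[ 507.14613404 -246.06241576  142.83309826] 28.583735173402236 [-0.75835976  0.55252905 -1.17716783]
```

The marker stayed centred on red and nothing is held. The bottle and tree are unmoved and the cap is free, so I'll hand in.

```bash
python3 -c "
from cell import job
print(job.sign_off())"
```

```text
the job is handed in; nothing more can be done
None
```

The latch did not click when I held 12 N on it for about half a second, so I slid the marker to the middle of the red plate, let go of everything, and handed the job in at about 23 s.

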